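# Draw the wrong chisel out from under the keeper bar of its case

### The job

Open the lid of the chisel case until it stands upright or farther and leave it open. The case should hold red-handled chisels only: draw the blue-handled one straight back along its slot, without forcing it, until its blade is clear of the keeper bar, then lift it out and lay it (do not drop it) flat in the yellow tray. Leave the two red chisels where they lie.

Things in the scene. Friction and masses are not known exactly. Their poses are not given: they have to be found in the camera images.
- case: Plywood chisel case, fixed, 300 (x) x 240 x 56 mm high, walls and floor 6 mm. Origin: centre of its underside on the bench; z up. Lid hinged along its +y long side. Three slots along x at y = -60, 0, +60 mm, one chisel in each (which is where varies), blades towards +x. Handles lie on 16 mm wide, 14 mm high ribs, tops 20 mm above the bench, with 66 to 72 mm of free room behind each butt.
- keeper (a point): Middle of the near (-x) edge of the wooden keeper bar, at blade height (32 mm above the bench); axes as the case. The bar spans the case across y, 45 mm deep (case x = +75 to +120 mm), underside 40 mm, top 50 mm above the bench, a red dot over each slot; comb blocks below it leave a 26 mm wide gap per blade. Blades reach 37 to 43 mm under it.
- lid (a joint): Angle of the lid, rad: 0 shut, grows as it opens (turning about the case's -x axis), 1.57 upright, stop at 1.9. It starts shut or slightly ajar. A stiff hinge (about 0.5 N m) keeps it wherever it is left; the handle needs about 4 N.
- lid_hinge (a point): Middle of the hinge line, on the lid's +y edge, 56 mm above the bench. The lid is a 300 x 240 x 8 mm board of 0.3 kg; axes turn with the lid and match the case's when shut.
- lid_handle (a point): Middle of the lid's steel bar handle: a round bar 12 mm thick, 100 mm long, parallel to the case's x, its axis 40 mm above the lid's outer face. 215 mm from the hinge towards the lid's -y, 48 mm above the lid's underside, 25 mm inside the free edge. Axes turn with the lid.
- odd_center (a point): Centre (half-way up) of the handle of the wrong, blue chisel. Handle 110 (x) x 26 x 24 mm high, flat-sided; blade 80 x 16 x 4 mm along +x at mid-height; 190 mm over all, 0.12 to 0.2 kg, balance about 20 mm ahead of this point. x points from butt to tip, z up; the tip is 135 mm ahead of this point.
- odd_tip (a point): Tip of the blue chisel's blade, at mid-height.
- red_a_center (a point): Centre of the handle of one red chisel, same shape as the blue one.
- red_b_center (a point): Centre of the handle of the other red chisel.
- tray: Yellow open tray, fixed to the bench, 250 x 130 x 28 mm high (250 along its x), walls and floor 5 mm. Origin: centre of its underside on the bench; z up.
- odd: The whole blue chisel; origin under the handle's centre, 12 mm below point odd_center, same axes.

How it is judged:
On the way, in this order (a step that is already met when the one before it is completed fails the run):
1. the lid stands open: upright, less at most 0.22 rad (value of joint lid above 1.35 rad), for 0.2 s.
2. the blue chisel's tip has been drawn back clear of the keeper bar (x of odd_tip in the frame of keeper below 0 m), for 0.1 s.
At the end, for the whole second after the job is handed in: The lid is open (more than 1.35 rad); the blue chisel lies flat and still inside the yellow tray, handle centre and tip both between its walls, handle on the floor (centre at most 24 mm, tip at most 28 mm above the tray's underside); both red chisels are within 20 mm of where they began (value of joint lid above 1.35 rad and x of odd_center in the frame of tray between -0.123 and 0.123 m and y of odd_center in the frame of tray between -0.063 and 0.063 m and x of odd_tip in the frame of tray between -0.123 and 0.123 m and y of odd_tip in the frame of tray between -0.063 and 0.063 m and z of odd_center in the frame of tray below 0.024 m and z of odd_tip in the frame of tray below 0.028 m and linear speed of odd below 0.02 m/s and distance of each of red_a_center, red_b_center from where it was at the start of the episode below 0.02 m); the robot touches nothing.
It fails at once if a red chisel is moved more than 20 mm (distance of any of red_a_center, red_b_center from where it was at the start of the episode above 0.02 m).
It fails at once if the blue chisel is forced against the case or its keeper bar (more than 30 N) (contact force between odd and case above 30 N).
It fails at once if the blue chisel is dropped: touching nothing while its handle centre is over 75 mm above the bench (height (world z) of odd_center above 0.075 m and contact force between odd and anything else below 0.02 N).
It also fails if it takes over 56 s, if anything falls off the work surface, if the arm or the gripper's body presses on something with over 40 N, if the wrist force passes 120 N, or if a joint passes its speed limit or range.

### The arm

A 6-joint arm with a two-finger parallel gripper is mounted at the origin on the work surface. World frame = base frame: x ahead of the robot, y to its left, z up, the work surface at z = 0. Lengths are in m, angles in rad, forces in N, time in s.
With the tool pointing down it reaches from about 0.35 to 0.775 m from the base axis. Payload 7.3 kg.
Tool frame: the origin (TCP) lies at the very end of the fingers, on their centre line; the grasp point (between the pads) lies grip_point_offset behind it (grip_point_offset is the distance from the TCP to the grasp point, in m); z points along the fingers, y is the direction in which the jaws open and shut (so a half turn about z gives the same grasp; the last joint's range is limited). The gripper opens to 92 mm and grips with 3 to 60 N. Pads are 19 mm wide; open, the fingers measure 130 mm over their backs; the gripper's body (75 mm by 190 mm) begins 47 mm behind the grasp point.
Start: joints at [-1.387, 0.342, 1.524, -0, 1.275, -0.146], TCP at [0.17, -0.497, 0.227] pointing down, gripper open.
Joint ranges: [-2.53, 2.53], [-0.77, 2.02], [0.04, 2.7], [-1, 4.14], [0.28, 2.66], [-3.11, 3.11]. Speed limits (rad/s): [2.57, 2.57, 3.14, 3.14, 3.14, 3.14].

### API

Orientations are given as [roll, pitch, yaw] about the fixed x, y, z axes, in that order (R = Rz(yaw) Ry(pitch) Rx(roll)).
In Python, from cell import * gives the robot as it stands.
- The arm moves only by the shell command python3 -m inch 'ROWS' [OPENING] [FORCE]. ROWS is JSON, a list that holds one entry, the list of rows, each a list of 4 numbers: the shift along the tool's x, y, z in mm, then the turn about the tool's z in rad. In form: [[[x, y, z, roll], ...]]. A call has 1 to 10 rows; each row shifts and turns the commanded pose from where the row before left it, along the tool's axes as they then stand; what a row does not reach is not made up. A row lasts 1/8 s, in which the tool goes at most 62.5 mm and 10.7 degrees, less where a joint would pass 70% of its speed; a pose out of reach is approached as far as the arm can. A call with a gripper value outside its range is refused whole. OPENING is the closure, from -1 (fully open) to 1 (shut), set as the call begins (- or left out, the last holds). The fingers move at their own pace and stop on an object; FORCE is the grip in N (left out, the last holds). Time passes only in rows, so rows that do not move let the fingers close. It gives the time, the measured TCP pose, the force and the opening at its end, in the units of the state.
- observe(): the state, without advancing time (a new reading comes with each control period).
- read_camera(name): name is "scene" or "top"; returns a dict with "img" (420x560x3 uint8, blue, green, red), "fx", "fy", "cx", "cy" (pixels), "k1" (the pictures are not rectified: a ray, as slopes to the right and down, at radius r is drawn at 1 + k1 r^2 times it, then the intrinsics apply), "eye" and "rotation" of the camera in the world. Camera axes: x right, y down, z forward; pixel columns grow to the right and rows downward; lengths in m; the calibration is good to about 2 mm. A picture is of the moment at which its call begins. There is no depth.
- hand_in(): hands the job in, once; it reports no verdict.
Trained networks look in the newest picture that a camera, given by its name, has taken for a name from the list of things; names that differ only in an ending like _2 or _b are one class to them, and where a whole thing is asked for, a point or a joint stands for the part that bears it (a point fixed in the world has none). Each returns a list of dicts, best first, with "conf" (0 to 1); they miss things now and then, are a little off and sometimes report something else, mostly with a low value. They report only what shows in the picture. A call takes as long as a camera call.
- boxes_of(camera, label): "at" ([row, column] in pixels, amid what is visible of it).
- place_of(camera, label): "at" ([row, column] in pixels: a listed point, or the origin of a listed thing).
The state is a dict: "time": time; "qpos": joint angles; "qvel": joint speeds; "joint_efforts": joint torques, N m; "tool_pos": TCP position; "tool_rot": TCP orientation; "contact_force": force on the tool from outside, world axes, zero at the start; "torque": the same for the moment, N m; "opening": finger opening in m.
Only numpy, scipy, OpenCV 4.12 (cv2) and the standard library are available. Lean on these libraries where they do the work, as an engineer would, in place of code of your own. Each camera call takes 0.05 s, during which the arm holds its last target. There are 200 camera calls.

## Working session

There is one attempt and no reset: what is moved stays moved. The work goes in short steps, Python scripts to look and compute and a shell command to move; the robot and the scene stay as the last step left them, time stands still between calls to the robot, and variables do not carry over. Pictures are saved under pics/ and viewed, about 8 in all and at most 12, crops included, and the job is handed in when it is done.

```bash
ls; mkdir -p pics; cat > h.py <<'E'
import numpy as np, cv2
from cell import *
from scipy.spatial.transform import Rotation as Ro
def ray(c,at):
    u=np.array([(at[1]-c["cx"])/c["fx"],(at[0]-c["cy"])/c["fy"]]); s=u.copy()
    for _ in range(20): s=u/(1+c["k1"]*(s@s))
    return np.array(c["eye"]),np.array(c["rotation"])@np.array([s[0],s[1],1])
def atz(c,at,z):
    e,d=ray(c,at); return e+d*(z-e[2])/d[2]
def proj(c,p):
    q=np.array(c["rotation"]).T@(np.array(p)-c["eye"]); s=q[:2]/q[2]; s=s*(1+c["k1"]*(s@s))
    return [s[1]*c["fy"]+c["cy"],s[0]*c["fx"]+c["cx"]]
def tri(c1,a1,c2,a2):
    e1,d1=ray(c1,a1); e2,d2=ray(c2,a2)
    t=np.linalg.lstsq(np.stack([d1,-d2],1),e2-e1,rcond=None)[0]
    p,q=e1+d1*t[0],e2+d2*t[1]; return (p+q)/2,np.linalg.norm(p-q)
E
python3 - <<'E'
from h import *
o=observe(); print(o)
import cell; print([n for n in dir(cell) if not n.startswith('__')]); 
try: print(grip_point_offset)
except Exception as e: print(e)
ims=[]
C={}
for n in("scene","top"):
    c=read_camera(n); C[n]=c; print(n,{k:np.round(v,3).tolist() for k,v in c.items() if k!="img"}); cv2.imwrite(f"pics/{n}0.png",c["img"])
    for l in("case","lid","keeper","lid_hinge","lid_handle","odd_center","tray","red_a_center"):
        print(n,l,[(round(d["conf"],2),np.round(d["at"],1).tolist()) for d in place_of(n,l)[:2]])
E
```

```text
pics
{'time': 0.0, 'qpos': array([-1.38698710e+00,  3.42675648e-01,  1.52502912e+00, -1.95558494e-05,
        1.27538699e+00, -1.46005327e-01]), 'qvel': array([-0.00077177,  0.00088632, -0.00128207,  0.00016624, -0.00119277,
        0.00087389]), 'joint_efforts': array([ 6.68747853e-04, -4.31236446e+01, -2.44218725e+01,  7.16781802e-02,
        5.58944349e-02, -1.18532730e-04]), 'tool_pos': array([ 0.16996735, -0.49629141,  0.22606517]), 'tool_rot': array([-3.14010677e+00, -1.99600232e-04,  3.29820108e-01]), 'contact_force': array([-0.14636302,  0.26559968, -0.45780292]), 'torque': array([ 0.03604286,  0.00970091, -0.01672955]), 'opening': 0.09166840117363695}
['IKError', 'boxes_of', 'grip_point_offset', 'hand_in', 'observe', 'place_of', 'read_camera']
0.0188
scene {'fx': 384.107, 'fy': 384.107, 'cx': 281.459, 'cy': 204.729, 'k1': -0.095, 'eye': [1.021, -0.021, 0.756], 'rotation': [-2.585, -0.013, 1.597]}
scene case [(0.76, [221.5, 322.8])]Traceback (most recent call last):
  File "<stdin>", line 11, in <module>
ValueError: it knows: case, keeper, lid_handle, lid_hinge, odd, odd_center, odd_tip, red_a_center, red_b_center, tray
```

```bash
sed -i 's/np.array(c\["rotation"\])/Ro.from_euler("xyz",c["rotation"]).as_matrix()/' h.py
python3 - <<'E'
from h import *
C={};P={}
for n in("scene","top"):
    c=read_camera(n); C[n]=c; cv2.imwrite(f"pics/{n}0.png",c["img"])
    for l in("case","keeper","lid_hinge","lid_handle","odd_center","tray","red_a_center"):
        r=place_of(n,l); P[n,l]=r
        print(n,l,[(round(d["conf"],2),np.round(d["at"],1).tolist()) for d in r[:2]])
for l in("case","lid_hinge","lid_handle","tray"):
    if P["scene",l] and P["top",l]: print(l,tri(C["scene"],P["scene",l][0]["at"],C["top"],P["top",l][0]["at"]))
print({k:np.round(v,3).tolist() for k,v in C["top"].items() if k!="img"})
cv2.imwrite("pics/both0.png",cv2.resize(np.vstack([C["scene"]["img"],C["top"]["img"]]),None,fx=.71,fy=.71))
E
```

```text
scene case [(0.58, [220.7, 324.3])]
scene keeper [(0.94, [245.9, 322.4])]
scene lid_hinge [(0.87, [219.2, 381.7])]
scene lid_handle [(0.57, [186.7, 285.1])]
scene odd_center [(0.2, [220.3, 324.0])]
scene tray [(0.74, [200.4, 165.6])]
scene red_a_center []
top case [(0.66, [231.4, 229.1])]
top keeper [(0.96, [189.4, 234.2])]
top lid_hinge [(0.64, [216.7, 162.3])]
top lid_handle [(0.88, [229.9, 277.8])]
top odd_center []
top tray [(0.68, [250.3, 418.8])]
top red_a_center []
case (array([ 5.89870466e-01,  7.58732552e-02, -2.14566908e-04]), np.float64(0.0011259935100911092))
lid_hinge (array([0.61190955, 0.19286376, 0.05175087]), np.float64(0.0019011181056807407))
lid_handle (array([ 0.57636894, -0.01847458,  0.11098683]), np.float64(0.004496666238677065))
tray (array([ 0.54857468, -0.28941398,  0.00076896]), np.float64(0.009545379320317376))
{'fx': 473.511, 'fy': 473.511, 'cx': 272.609, 'cy': 206.274, 'k1': -0.084, 'eye': [0.47, -0.044, 0.901], 'rotation': [-2.958, 0.041, -1.58]}
```

View pics/both0.png

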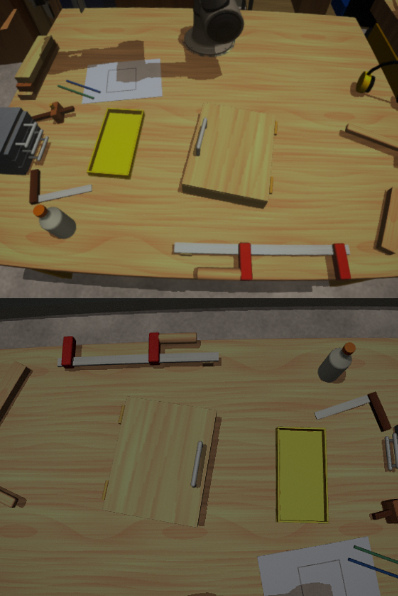

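```bash
cat >> h.py <<'E'
def go(p,yaw=None,n=1):
    "remaining shift to TCP world target p in tool axes at yaw [mm], and roll"
    o=observe(); y0=o["tool_rot"][2]; yaw=y0 if yaw is None else yaw
    R=Ro.from_euler("xyz",[np.pi,0,yaw]).as_matrix()
    print("roll",round(y0-yaw,3),"shift",np.round(R.T@(np.array(p)-o["tool_pos"])*1000,1),"t",o["time"])
E
python3 -m inch '[[[0,0,0,0.172],[0,0,0,0.172],[0,0,0,0.172],[30,-52,0,0],[30,-52,0,0],[30,-52,0,0],[30,-52,0,0],[30,-52,0,0],[30,-52,0,0],[30,-52,0,0]]]' -1 20
python3 -m inch '[[[30,-52,0,0],[20,-40,0,0],[0,0,0,0]]]'
python3 - <<'E'
from h import *
C={};P={}
for n in("scene","top"):
    c=read_camera(n); C[n]=c; cv2.imwrite(f"pics/{n}1.png",c["img"])
    for l in("case","keeper","lid_hinge","lid_handle","tray"):
        r=place_of(n,l); P[n,l]=r
        print(n,l,[(round(d["conf"],2),np.round(d["at"],1).tolist()) for d in r[:2]])
for l in("case","keeper","lid_hinge","lid_handle","tray"):
    if P["scene",l] and P["top",l]: print(l,tri(C["scene"],P["scene",l][0]["at"],C["top"],P["top",l][0]["at"]))
o=observe();print(o["time"],o["tool_pos"],o["tool_rot"])
cv2.imwrite("pics/both1.png",np.vstack([C["scene"]["img"][80:330,180:480],C["top"]["img"][80:330,100:400]]))
E
```

```text
time: 2.15
tool_pos: [0.445, -0.1763, 0.227]
tool_rot: [3.141, -0.001, -0.186]
contact_force: [0.9, -0.6, -0.3]
opening: 0.0916
time: 2.52
tool_pos: [0.5112, -0.0943, 0.2264]
tool_rot: [-3.141, -0.0, -0.182]
contact_force: [0.8, 0.4, -0.2]
opening: 0.0918
scene case [(0.78, [223.1, 324.3])]
scene keeper [(0.76, [242.4, 323.5])]
scene lid_hinge [(0.79, [220.8, 383.7])]
scene lid_handle [(0.92, [187.3, 284.0])]
scene tray [(0.97, [200.9, 167.4])]
top case [(0.57, [231.2, 228.7])]
top keeper [(0.67, [188.4, 235.6])]
top lid_hinge [(0.59, [217.7, 160.5])]
top lid_handle []
top tray []
case (array([ 0.59137896,  0.07724537, -0.00854377]), np.float64(0.0021605932238896166))
keeper (array([0.66537066, 0.06305614, 0.04080355]), np.float64(0.007397943792819776))
lid_hinge (array([0.61137337, 0.19871915, 0.04413535]), np.float64(0.0011860864814315876))
3.125 [ 0.50985409 -0.09709811  0.22679281] [ 3.14150673e+00 -1.66924534e-04 -1.86917874e-01]
```

View pics/both1.png

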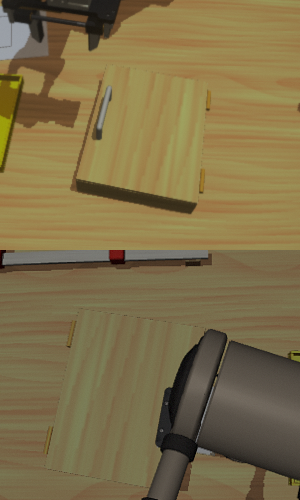

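```bash
python3 - <<'E'
from h import *
c=read_camera("scene"); t=read_camera("top")
for a in ([186.7,285.1],[187.3,284.0]): print(atz(c,a,.107))
print(atz(t,[229.9,277.8],.107))
for a in ([200.4,165.6],[200.9,167.4]): print("tray",atz(c,a,0))
print(atz(t,[250.3,418.8],0))
go([.574,-.018,.088],-.186)
E
```

```text
[ 0.57351828 -0.01620077  0.107     ]
[ 0.57508829 -0.01842283  0.107     ]
[ 0.57695867 -0.02060803  0.107     ]
tray [ 0.54790404 -0.29471398  0.        ]
tray [ 5.49143665e-01 -2.90184912e-01 -1.11022302e-16]
[ 0.54792302 -0.28471966  0.        ]
roll -0.001 shift [ 48.4 -89.4 138.8] t 3.225
```

```bash

python3 -m inch '[[[16,-30,0,0],[16,-30,0,0],[16,-29,0,0],[0,0,30,0],[0,0,30,0],[0,0,30,0],[0,0,28,0],[0,0,20,0],[0,0,0,0],[0,0,0,0]]]' -1 5
python3 -m inch '[[[0,0,0,0],[0,0,0,0],[0,0,0,0],[0,0,0,0]]]' 1 5
python3 -m inch '[[[0,0,0,0],[0,0,0,0]]]'
```

```text
time: 4.47
tool_pos: [0.5742, -0.0182, 0.0895]
tool_rot: [3.142, -0.001, -0.186]
contact_force: [-0.9, 0.3, 0.1]
opening: 0.0918
time: 4.97
tool_pos: [0.5736, -0.0182, 0.0888]
tool_rot: [3.142, -0.0, -0.186]
contact_force: [0.2, -0.5, 0.6]
opening: 0.0564
time: 5.22
tool_pos: [0.5736, -0.0182, 0.0887]
tool_rot: [3.142, 0.0, -0.186]
contact_force: [-0.5, -0.1, 0.5]
opening: 0.0361
```

```bash

python3 -m inch '[[[0,0,0,0],[0,0,0,0],[0,0,0,0],[0,0,0,0]]]'
```

```text
time: 5.72
tool_pos: [0.5736, -0.0183, 0.0887]
tool_rot: [3.141, -0.0, -0.186]
contact_force: [0.5, -1.5, 0.8]
opening: 0.0114
```

```bash
python3 -c "
import numpy as np
a=.2196+np.arange(0,1.76,.1);y=-220.3*np.cos(a);z=220.3*np.sin(a)
print(np.round(np.c_[-np.diff(y),-np.diff(z)],0).astype(int).tolist())"
```

```text
[[-6, -21], [-8, -21], [-10, -20], [-12, -19], [-14, -17], [-15, -16], [-17, -14], [-18, -12], [-19, -11], [-20, -9], [-21, -7], [-22, -4], [-22, -2], [-22, 0], [-22, 2], [-22, 4], [-21, 6]]
```

```bash
python3 -m inch '[[[0,0,0,0],[0,-3,-11,0],[0,-3,-10,0],[0,-4,-10,0],[0,-4,-10,0]]]' 1 15
```

```text
time: 6.35
tool_pos: [0.5761, -0.0048, 0.1307]
tool_rot: [3.14, -0.0, -0.186]
contact_force: [-0.1, -5.6, -2.0]
opening: 0.0113
```

```bash
python3 -m inch '[[[0,-10,-20,0],[0,-12,-19,0],[0,-14,-17,0],[0,-15,-16,0]]]'
python3 -m inch '[[[0,-17,-14,0],[0,-18,-12,0],[0,-19,-11,0],[0,-20,-9,0]]]'
```

```text
time: 6.85
tool_pos: [0.5853, 0.0447, 0.2038]
tool_rot: [3.139, -0.001, -0.187]
contact_force: [-1.3, -5.6, 0.6]
opening: 0.0118
time: 7.35
tool_pos: [0.5994, 0.118, 0.2508]
tool_rot: [3.14, -0.003, -0.187]
contact_force: [-0.6, -5.3, 4.0]
opening: 0.0112
```

```bash
python3 -m inch '[[[0,-21,-7,0],[0,-22,-4,0],[0,-22,-2,0],[0,-22,0,0],[0,-22,2,0],[0,-22,4,0],[0,-21,6,0],[0,0,0,0],[0,0,0,0]]]'
python3 - <<'E'
from h import *
C=[read_camera(n)["img"] for n in("scene","top")]
cv2.imwrite("pics/b2.png",np.vstack([C[0][60:360,130:480],C[1][80:380,100:450]]))
E
```

```text
time: 8.48
tool_pos: [0.6273, 0.2687, 0.248]
tool_rot: [-3.141, 0.001, -0.186]
contact_force: [0.8, 2.2, -0.5]
opening: 0.0112
```

View pics/b2.png

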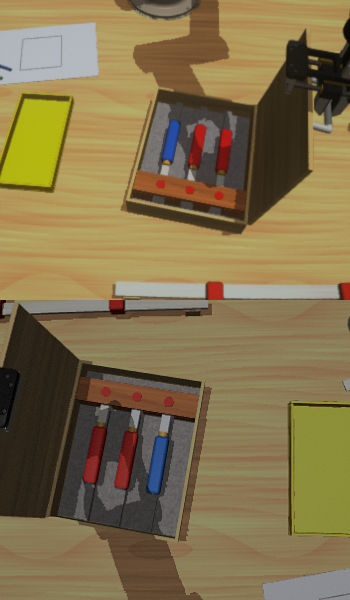

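```bash
python3 -m inch '[[[0,0,0,0],[0,0,0,0],[0,0,0,0],[0,0,-10,0],[0,0,-20,0],[0,0,-30,0],[0,0,-30,0],[0,0,0,0]]]' 0.52 15
python3 - <<'E'
from h import *
C={};P={}
for n in("scene","top"):
    c=read_camera(n); C[n]=c; cv2.imwrite(f"pics/{n}3.png",c["img"])
    for l in("case","keeper","lid_hinge","lid_handle","odd_center","odd_tip","odd","tray","red_a_center"):
        r=place_of(n,l); P[n,l]=r
        print(n,l,[(round(d["conf"],2),np.round(d["at"],1).tolist()) for d in r[:2]])
for l in("case","keeper","lid_hinge","lid_handle","odd_center","odd","tray"):
    if P["scene",l] and P["top",l]: print(l,tri(C["scene"],P["scene",l][0]["at"],C["top"],P["top",l][0]["at"]))
z={"keeper":.032,"odd_center":.032,"case":0,"tray":0,"odd":.02}
for (n,l),r in P.items():
    if l in z and r: print(n,l,np.round(atz(C[n],r[0]["at"],z[l]),4))
# blue segmentation, handle axis direction
for n,c in C.items():
    h=cv2.cvtColor(c["img"],cv2.COLOR_BGR2HSV); m=cv2.inRange(h,(100,120,40),(130,255,255)); 
    k,lab,st,ce=cv2.connectedComponentsWithStats(m); i=1+st[1:,4].argmax()
    ys,xs=np.where(lab==i); 
    p=np.array([atz(c,[y,x],.040)[:2] for y,x in zip(ys,xs)])
    r=cv2.minAreaRect((p*1000).astype(np.float32)); print(n,len(ys),r,p.mean(0))
E
```

```text
time: 9.57
tool_pos: [0.6283, 0.268, 0.3424]
tool_rot: [-3.139, -0.006, -0.186]
contact_force: [-0.5, 0.7, 0.2]
opening: 0.0219
scene case [(0.49, [203.8, 329.3])]
scene keeper [(0.81, [241.5, 321.1])]
scene lid_hinge [(0.9, [219.6, 385.1])]
scene lid_handle [(0.79, [161.4, 456.0])]
scene odd_center [(0.69, [201.8, 301.9])]
scene odd_tip [(0.47, [204.9, 330.9]), (0.35, [221.0, 323.0])]
scene odd [(0.67, [206.8, 296.9]), (0.31, [222.3, 322.9])]
scene tray [(0.59, [197.3, 167.9])]
scene red_a_center [(0.84, [205.2, 331.1])]
top case [(0.58, [233.0, 229.1])]
top keeper [(0.86, [190.5, 236.9]), (0.56, [247.6, 259.0])]
top lid_hinge [(0.6, [216.2, 162.7])]
top lid_handle [(0.81, [180.9, 70.9])]
top odd_center [(0.92, [245.8, 257.5])]
top odd_tip []
top odd [(0.9, [244.2, 258.2])]
top tray []
top red_a_center [(0.76, [237.9, 228.1])]
case (array([0.57974155, 0.07474242, 0.05541454]), np.float64(0.01134597087495042))
keeper (array([0.66190322, 0.05969922, 0.03785568]), np.float64(0.004938784640884144))
lid_hinge (array([0.61315315, 0.19610467, 0.05179445]), np.float64(0.005764076618096981))
[... 153 characters left out ...]
loat64(0.003253265605613959))
odd (array([0.56306897, 0.01585588, 0.01332047]), np.float64(0.0069767141638314755))
scene case [0.5444 0.0885 0.    ]
scene keeper [0.6588 0.0629 0.032 ]
scene odd_center [0.5614 0.0227 0.032 ]
scene odd [0.5675 0.0121 0.02  ]
scene tray [ 0.5391 -0.2908  0.    ]
top case [0.5867 0.0764 0.    ]
top keeper [0.6631 0.0579 0.032 ]
top odd_center [0.5581 0.0193 0.032 ]
top odd [0.5623 0.0189 0.02  ]
scene 442 ((561.1900024414062, 20.109756469726562), (24.905620574951172, 106.29163360595703), 79.66844177246094) [0.56286581 0.01968985]
top 790 ((560.2603149414062, 19.449848175048828), (25.88882827758789, 105.13227081298828), 80.42753601074219) [0.55986715 0.01954058]
```

```bash
python3 - <<'E'
from h import *
go([.575,.017,.016],-.18)
E
```

```text
roll -0.006 shift [ -6.7 256.2 322.7] t 10.575
```

```bash
python3 -m inch '[[[-1,36,0,-0.006],[-1,44,0,0],[-1,44,0,0],[-1,44,0,0],[-1,44,0,0],[-1,44,0,0],[0,0,40,0],[0,0,45,0],[0,0,45,0],[0,0,45,0]]]' 0.13 10
python3 -m inch '[[[0,0,25,0],[0,0,20,0],[0,0,0,0],[0,0,0,0]]]'
python3 - <<'E'
from h import *
go([.575,.017,.016],-.18)
c=read_camera("scene")["img"]; cv2.imwrite("pics/s4.png",cv2.resize(c[90:300,220:420],None,fx=3,fy=2.8,interpolation=cv2.INTER_CUBIC))
E
```

```text
time: 11.82
tool_pos: [0.5755, 0.017, 0.1626]
tool_rot: [3.142, -0.001, -0.18]
contact_force: [0.4, -0.4, 0.8]
opening: 0.0399
time: 12.32
tool_pos: [0.5761, 0.017, 0.1197]
tool_rot: [-3.142, -0.002, -0.18]
contact_force: [0.0, 0.6, 0.4]
opening: 0.0401
roll -0.0 shift [ -1.1   0.2 103.7] t 12.325
```

View pics/s4.png

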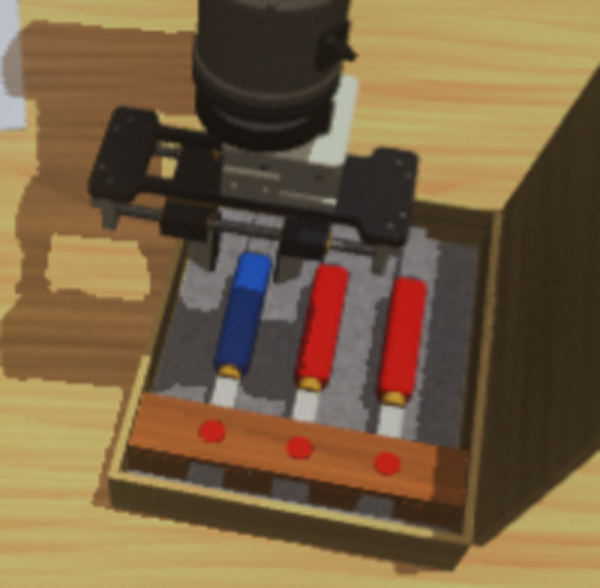

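```bash
python3 -m inch '[[[0,0,25,0],[0,0,25,0],[0,0,20,0],[0,0,0,0]]]'
python3 -m inch '[[[-1,0,10,0],[0,0,10,0],[0,0,8,0],[0,0,5,0],[0,0,0,0],[0,0,0,0]]]'
```

```text
time: 12.88
tool_pos: [0.5751, 0.0171, 0.0484]
tool_rot: [3.141, 0.001, -0.18]
contact_force: [-0.6, 0.0, -0.5]
opening: 0.0399
time: 13.62
tool_pos: [0.5747, 0.0172, 0.0159]
tool_rot: [3.142, -0.001, -0.18]
contact_force: [-0.3, 0.9, 0.3]
opening: 0.0401
```

```bash
python3 -m inch '[[[0,0,0,0],[0,0,0,0],[0,0,0,0],[0,0,0,0]]]' 1 8
python3 -m inch '[[[0,0,0,0],[0,0,0,0],[0,0,0,0]]]' 1 25
```

```text
time: 14.12
tool_pos: [0.5747, 0.0172, 0.016]
tool_rot: [3.142, -0.0, -0.18]
contact_force: [-0.4, -0.4, 2.1]
opening: 0.0262
time: 14.5
tool_pos: [0.5747, 0.0172, 0.0159]
tool_rot: [3.142, -0.0, -0.18]
contact_force: [-1.0, 0.2, 4.4]
opening: 0.0258
```

```bash
python3 -m inch '[[[0,0,-1,0],[-3,0,0,0],[-5,0,0,0],[-6,0,0,0],[0,0,0,0]]]'
python3 -m inch '[[[-7,0,0,0],[-7,0,0,0],[-7,0,0,0],[-7,0,0,0],[-7,0,0,0],[-5,0,0,0],[0,0,0,0],[0,0,0,0]]]'
python3 - <<'E'
from h import *
C=[read_camera(n)["img"] for n in("scene","top")]
cv2.imwrite("pics/b5.png",np.vstack([cv2.resize(C[0][110:290,230:410],None,fx=2,fy=2),cv2.resize(C[1][140:260,190:370],None,fx=2,fy=2)]))
E
```

```text
time: 15.12
tool_pos: [0.56, 0.0199, 0.0167]
tool_rot: [3.141, 0.001, -0.18]
contact_force: [0.4, 0.1, -2.1]
opening: 0.0258
time: 16.12
tool_pos: [0.5217, 0.0269, 0.0168]
tool_rot: [3.142, -0.001, -0.18]
contact_force: [-0.2, 0.7, -1.5]
opening: 0.0259
```

View pics/b5.png

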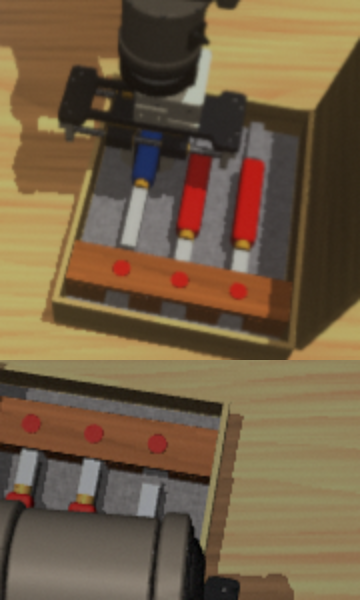

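```bash
python3 -m inch '[[[0,0,1,0],[0,0,0,0],[0,0,0,0]]]'
python3 -m inch '[[[0,0,0,0],[0,0,0,0],[0,0,-4,0],[0,0,-3,0],[0,0,0,0]]]' 0.28
python3 -m inch '[[[0,0,0,0],[0,0,0,0],[0,0,0,0]]]' 1 8
python3 -m inch '[[[0,0,0,0],[0,0,0,0],[0,0,0,0]]]' 1 30
python3 - <<'E'
from h import *
for n in("scene","top"):
    c=read_camera(n)
    h=cv2.cvtColor(c["img"],cv2.COLOR_BGR2HSV); m=cv2.inRange(h,(24,190,60),(34,255,255)); 
    k,lab,st,ce=cv2.connectedComponentsWithStats(m); i=1+st[1:,4].argmax()
    ys,xs=np.where(lab==i)
    for z in(.028,):
        p=np.array([atz(c,[y,x],z)[:2] for y,x in zip(ys,xs)])
        print(n,len(ys),cv2.minAreaRect((p*1000).astype(np.float32)))
E
```

```text
time: 16.6
tool_pos: [0.5216, 0.0269, 0.0159]
tool_rot: [3.142, -0.001, -0.18]
contact_force: [0.2, 0.2, 3.6]
opening: 0.0257
time: 17.23
tool_pos: [0.5216, 0.0269, 0.0231]
tool_rot: [3.142, -0.001, -0.18]
contact_force: [0.2, -0.2, -0.8]
opening: 0.0329
time: 17.6
tool_pos: [0.5214, 0.0269, 0.0227]
tool_rot: [3.141, 0.0, -0.18]
contact_force: [-0.0, 0.2, 1.2]
opening: 0.0262
time: 17.98
tool_pos: [0.5214, 0.0269, 0.0227]
tool_rot: [3.141, 0.0, -0.18]
contact_force: [-1.5, 0.4, 0.9]
opening: 0.0258
scene 5009 ((553.8307495117188, -287.2410888671875), (135.35328674316406, 252.1670379638672), 87.37548065185547)
top 5 ((526.8792114257812, -221.3479766845703), (0.0003335326910018921, 7.312206268310547), 87.1694107055664)
```

```bash
python3 -m inch '[[[0,0,-5,0],[0,0,-15,0],[0,0,-25,0],[0,0,-30,0],[0,0,-30,0],[0,0,-20,0],[0,0,0,0]]]'
python3 - <<'E'
from h import *
go([.525,-.287,.0077],-.045)
c=read_camera("scene")["img"]; cv2.imwrite("pics/s6.png",cv2.resize(c[60:330,60:460],None,fx=1.5,fy=1.5))
E
```

```text
time: 18.95
tool_pos: [0.5224, 0.0269, 0.1499]
tool_rot: [-3.141, -0.004, -0.18]
contact_force: [-0.6, 1.1, -2.1]
opening: 0.0258
roll -0.135 shift [ 16.7 313.4 142.2] t 18.95
```

View pics/s6.png

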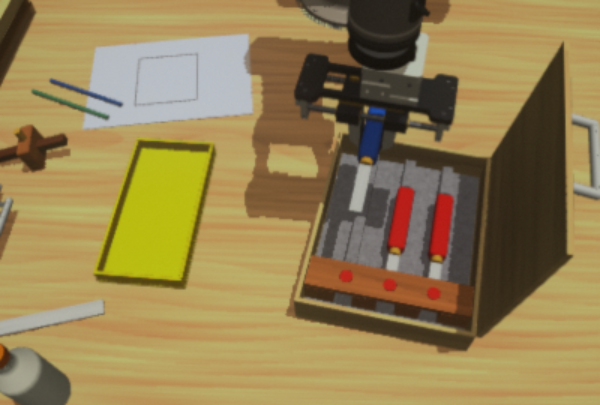

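Chisel is lifted level and both reds are in place. Now to the tray.

```bash
python3 -m inch '[[[0,0,0,-0.135],[2,30,0,0],[2,45,0,0],[2,45,0,0],[2,45,0,0],[2,45,0,0],[2,45,0,0],[2,40,0,0],[2,18,0,0],[0,0,0,0]]]'
python3 -m inch '[[[0,0,25,0],[0,0,30,0],[0,0,25,0],[0,0,10,0],[0,0,0,0]]]'
python3 - <<'E'
from h import *
go([.525,-.287,.0077],-.045)
C=[read_camera(n)["img"] for n in("scene","top")]
cv2.imwrite("pics/b7.png",np.vstack([cv2.resize(C[0][130:280,90:290],None,fx=2,fy=2),cv2.resize(C[1][160:340,350:550],None,fx=2,fy=1.65)]))
E
```

```text
time: 20.25
tool_pos: [0.5228, -0.2867, 0.1467]
tool_rot: [-3.14, 0.001, -0.047]
contact_force: [-0.3, 0.8, -1.3]
opening: 0.0258
time: 20.88
tool_pos: [0.5232, -0.2853, 0.0575]
tool_rot: [-3.141, 0.001, -0.044]
contact_force: [-0.9, -0.2, -0.7]
opening: 0.0257
roll 0.001 shift [ 1.8  1.6 49.8] t 20.875
```

View pics/b7.png

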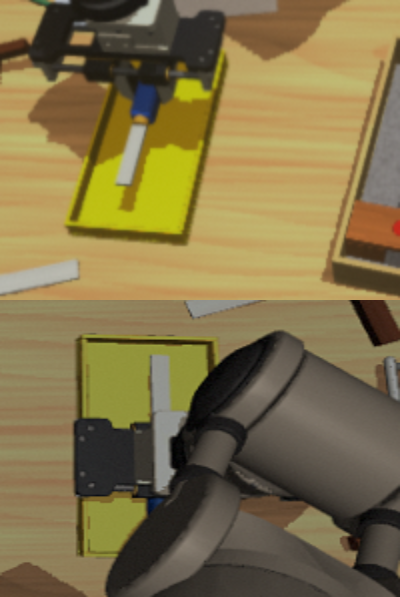

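```bash
python3 -m inch '[[[2,0,20,0],[0,0,15,0],[0,0,6,0],[0,0,3,0],[0,0,2,0],[0,0,1,0],[0,0,1,0],[0,0,0,0],[0,0,0,0]]]'
```

```text
time: 22.1
tool_pos: [0.5253, -0.2866, 0.0098]
tool_rot: [3.141, -0.0, -0.045]
contact_force: [-0.1, -0.3, -1.2]
opening: 0.0256
```

```bash
python3 -m inch '[[[0,0,1,0],[0,0,1,0],[0,0,0,0],[0,0,0,0]]]'
python3 -m inch '[[[0,0,0.5,0],[0,0,0.5,0],[0,0,0,0],[0,0,0,0]]]'
```

```text
time: 22.6
tool_pos: [0.5252, -0.2866, 0.0077]
tool_rot: [3.141, -0.0, -0.045]
contact_force: [0.2, 0.6, -0.5]
opening: 0.0263
time: 23.1
tool_pos: [0.5252, -0.2866, 0.0077]
tool_rot: [3.141, -0.0, -0.045]
contact_force: [-2.4, 1.5, 8.9]
opening: 0.0258
```

```bash
python3 -m inch '[[[0,0,0,0],[0,0,0,0],[0,0,0,0],[0,0,0,0],[0,0,-15,0],[0,0,-40,0],[0,0,-50,0],[0,0,-50,0],[0,0,0,0]]]' 0.1
python3 -m inch '[[[-40,0,0,0],[-40,40,0,0],[-20,50,0,0],[0,50,0,0],[0,0,0,0]]]'
python3 - <<'E'
from h import *
C={}
for n in("scene","top"):
    c=read_camera(n); C[n]=c["img"]
    for l,z in(("odd_center",.017),("odd_tip",.017),("tray",0),("lid_handle",.274),("red_a_center",.032)):
        print(n,l,[(round(d["conf"],2),np.round(atz(c,d["at"],z),3).tolist()) for d in place_of(n,l)[:2]])
print(observe()["time"])
cv2.imwrite("pics/b8.png",np.vstack([C["scene"][60:330,60:460],C["top"][80:380,100:500]]))
E
```

```text
time: 24.22
tool_pos: [0.5274, -0.288, 0.1676]
tool_rot: [3.136, -0.009, -0.045]
contact_force: [-0.0, 0.5, 0.2]
opening: 0.0412
time: 24.85
tool_pos: [0.4178, -0.4248, 0.1612]
tool_rot: [3.141, 0.0, -0.049]
contact_force: [-0.5, 1.1, 0.2]
opening: 0.0412
scene odd_center [(0.92, [0.516, -0.282, 0.017])]
scene odd_tip [(0.64, [0.644, -0.292, 0.017])]
scene tray [(0.92, [0.552, -0.294, 0.0])]
scene lid_handle [(0.84, [0.632, 0.263, 0.274])]
scene red_a_center [(0.7, [0.571, 0.084, 0.032])]
top odd_center [(0.88, [0.507, -0.287, 0.017]), (0.64, [0.591, 0.074, 0.017])]
top odd_tip [(0.72, [0.643, -0.291, 0.017])]
top tray [(0.61, [0.55, -0.288, 0.0]), (0.53, [0.508, -0.296, 0.0])]
top lid_handle [(0.88, [0.628, 0.267, 0.274])]
top red_a_center [(0.7, [0.575, 0.076, 0.032])]
25.45
```

View pics/b8.png

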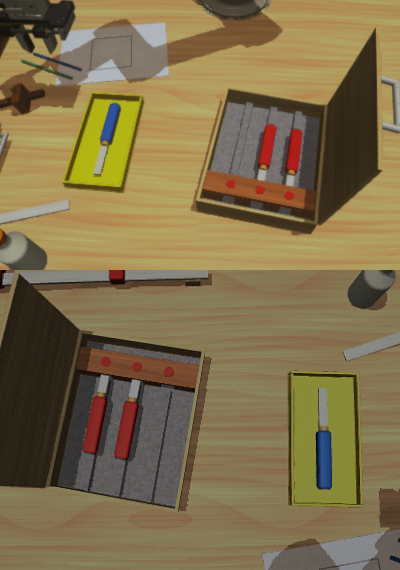

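The chisel lies in the middle of the tray, the lid is open, the reds are in place, and the arm is clear.

```bash
python3 -c "
from cell import *
print(hand_in())"
```

```text
the job is handed in; nothing more can be done
None
```

I finished the job and handed it in at about 25.5 s of the 56 s allowed; the hand-in reports no verdict.

- **Lid:** I opened it by its bar handle to about 1.66 rad, estimated from the handle's position after release. The last pictures show it still standing open.
- **Blue chisel:** I drew it back 54 mm, and a picture showed its tip clear of the keeper bar. I then regripped it a little higher so the fingertips would not hit the tray floor, and lifted it out. It was lowered until the tool read about 9 N of contact before I let go. The wrist reading stayed below about 5 N while I gripped it, drew it back and lifted it.
- **Tray:** The last pictures put the handle centre about 40 mm behind the tray's middle and the tip about 93 mm ahead. Both are within a few millimetres of its centre line, so the chisel is well inside the walls. It looks flat.
- **Red chisels:** They look unmoved in the pictures, though I did not measure how far they were from where they began.
- **Arm:** It was clear of everything in the last pictures.

The two cameras disagreed by up to 9 mm on the chisel's position, well inside the margins. The "top" network also gave low-confidence extra detections for the blue chisel (on a red one) and for the tray, and I ignored them.

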